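# Put the check weights back in their case

## Robot

A 7-joint arm with a two-finger parallel gripper is mounted at the origin on a cart in front of the work surface, level with it; the furniture and walls round the work are solid. World frame = base frame: x ahead of the robot, y to its left, z up, the work surface at z = 0. Lengths are in m, angles in rad, forces in N, time in s.
With the tool pointing down it reaches from about 0.35 to 0.9 m from the base axis. Payload 8.1 kg.
Tool frame: the origin (TCP) lies midway between the tips of the shut fingers; the grasp point (between the pads) lies arm.grasp_offset behind it (arm.grasp_offset is the distance from the TCP to the grasp point, in m); z points along the fingers, y is the line along which they close (so a half turn about z gives the same grasp; the last joint's range is limited). The gripper opens to 92 mm and grips with 3 to 60 N. Pads are 19 mm wide; open, the fingers measure 130 mm over their backs; the gripper's body (75 mm by 190 mm) begins 47 mm behind the grasp point.
Start: joints at [1.138, 0.434, 0.025, 1.573, -0.012, 1.134, -0.075], TCP at [0.202, -0.591, 0.227] pointing down, gripper open.
Joint ranges: [-2.62, 2.62], [-0.44, 2.09], [-1.27, 1.32], [0.08, 2.57], [-1.32, 4.46], [0.12, 2], [-2.74, 2.74]. Speed limits (rad/s): [2.22, 2.22, 3.01, 3.01, 3.14, 3.14, 3.14].

## Interface

Orientations are given as a rotation vector (axis times angle).
In Python, from cell import observe, imaging, arm gives the robot as it stands.
- The arm moves only by the tool apply_moves, never from a script. Its argument "commands" is a list of rows, each a list of 5 numbers: the opening in per cent of the stroke, from 0 (shut) to 100 (fully open), then the shift along the world's x, y, z in units of 0.06 m (1.0 is 0.06 m), then the turn about the world's z in units of 0.5 rad (1.0 is 0.5 rad). A call has 1 to 12 rows; each row shifts and turns the commanded pose from where the row before left it; what a row does not reach is not made up. A row lasts 1/8 s, in which the tool goes at most 62.5 mm and 10.7 degrees, less where a joint would pass 70% of its speed; a pose out of reach is approached as far as the arm can. A call with a number of a shift or a turn outside -1 to 1 is refused whole. A call with a gripper value outside its range is refused whole. The fingers move at their own pace and stop on an object; "newtons" is the grip in N (left out, the last holds). Time passes only in rows, so rows that do not move let the fingers close. It gives the time, the measured TCP pose, the force, the opening and the grip force at its end, in the units of the state.
- observe(): the state, without advancing time (a new reading comes with each control period).
- imaging.get_image(name): name is "scene" or "side" or "wrist"; returns (picture, depth): 420x560x3 uint8, red, green, blue; 420x560 float32, m along the optical axis (not along the pixel's ray), 0 where there is no reading.
- imaging.camera_params(name): a dict with "camera_matrix" (3x3 intrinsics, pixels), "origin" and "rotation" of the camera in the world; the wrist camera has in their place "tool_from_camera" (4x4, takes a point from camera to tool coordinates, whose origin is the TCP and whose axes are the flange's). Camera axes: x right, y up, looking along -z (the intrinsics and any distortion apply to the point x, -y, -z); pixel columns grow to the right and rows downward; lengths in m; the calibration is good to about 2 mm. A picture is of the moment at which its call begins: read the wrist's pose just before it. camera_params takes no time and is no camera call.
- arm.sign_off(): hands the job in; it is judged then, once.
The state is a dict: "clock": time; "joints": joint angles; "dq": joint speeds; "joint_efforts": joint torques, N m; "position": TCP position; "ee_rot": TCP orientation; "force": force on the tool from outside, world axes, zero at the start; "ft_torque": the same for the moment, N m; "width": opening from 0.0 (shut) to 1.0 (fully open); "gripper_force": force on a finger pad.
Only numpy, scipy, OpenCV 4.12 (cv2) and the standard library are available. Lean on these libraries where they do the work, as an engineer would, in place of code of your own. Each camera call takes 0.05 s, during which the arm holds its last target. There are 200 camera calls.

## Task

The balance check is done: pick the four brass weights out from the things on the bench and set each one upright and fully down in the well of the wooden case that fits its size, without letting any of them drop. When all four are in, swing the lid fully shut. Leave the stopper, the wing nut and the timer where they are.

Things in the scene. Friction and masses are not known exactly. Their poses are not given: they have to be found in the camera images.
- weight_500: Largest of the four brass check weights, upright with a knob on top: 41 mm across, 57 mm high, about 500 g; solid as a plain 41 mm cylinder, the visible straight body is its lower half. Origin: centre of its underside, z up. Its own well in the case: centre at x = +6, y = +66 mm in the case's frame, 47 mm wide, 24 mm deep (floor 12 mm above the worktop).
- weight_200: Second largest of the four brass check weights, upright with a knob on top: 30 mm across, 42 mm high, about 200 g; solid as a plain 30 mm cylinder, the visible straight body is its lower half. Origin: centre of its underside, z up. Its own well in the case: centre at x = +6, y = +10.5 mm in the case's frame, 36 mm wide, 16 mm deep (floor 20 mm above the worktop).
- weight_100: Second smallest of the four brass check weights, upright with a knob on top: 24 mm across, 34 mm high, about 100 g; solid as a plain 24 mm cylinder, the visible straight body is its lower half. Origin: centre of its underside, z up. Its own well in the case: centre at x = +6, y = -36.5 mm in the case's frame, 30 mm wide, 12 mm deep (floor 24 mm above the worktop).
- weight_50: Smallest of the four brass check weights, upright with a knob on top: 18 mm across, 26 mm high, about 50 g; solid as a plain 18 mm cylinder, the visible straight body is its lower half. Origin: centre of its underside, z up. Its own well in the case: centre at x = +6, y = -77.5 mm in the case's frame, 24 mm wide, 8 mm deep (floor 28 mm above the worktop).
- weight_case: Open wooden case, fixed: block 72 (x) by 208 (y) mm, flat top 36 mm above the worktop, four round wells in a row along y, largest at +y. Each well is 6 mm wider than its weight, with a 4 mm 45-degree chamfer round the mouth. Origin: centre of underside, z up; front (-x) faces the robot, lid hinged at the back: hinge line along y through x = +36, z = 36 mm.
- case_lid (a joint): Lid angle: 0 shut, grows as it opens; 1.95 to 2.05 (the stop) at the start, leaning back behind the wells, its edge about 100 mm and its knob about 120 mm above the worktop. A hollow wooden cover 72 x 208 x 43 mm, walls 5 mm. Stiff hinge: it stays at any angle where it is left, 1 to 4 N at the knob swings it. A weight not down in its well can keep it from shutting.
- lid_knob (a point): Centre of the outer end face of the brass knob on the lid's front wall, half way along it: 18 mm across, sticking out 24 mm. Lid shut: the knob points to the case's front, its axis 49 mm above the worktop (13 mm above the hinge line), this point 60 mm in front of the case's origin. Lid open: it points up. Its own x runs along the knob into the lid.
- rubber_stopper: Bystander: red-brown rubber stopper, 33 mm across, 30 mm high, standing behind the weights. Origin: centre of its underside. Leave it where it is. Behind it stands the solid blue heating cabinet, 0.48 m tall, its front face at world x = 0.573 m for all y above -0.11 m: keep the arm clear of that.
- wing_nut: Bystander: grey metal wing nut, 17 x 32 x 19 mm high. Origin: centre of its underside. Leave it where it is.
- lab_timer: Bystander: white bench timer, 64 x 64 x 17 mm high. Origin: centre of its underside. Leave it where it is.

How it is judged:
By the outcome, as a careful person would: the job done as asked, in the order asked, and still so for the second after the job is handed in, with the robot touching nothing.
It also fails if it takes over 120 s, if anything falls off the work surface, if the arm or the gripper's body presses on something with over 40 N, if the wrist force passes 120 N, or if a joint passes its speed limit or range.

## Working session

There is one attempt and no reset: what is moved stays moved. The work goes in short steps, Python scripts to look and compute and a tool call to move; the robot and the scene stay as the last step left them, time stands still between calls to the robot, and variables do not carry over. Pictures are saved under pics/ and viewed, at most 14 in all, crops included, and the job is handed in when it is done.

Besides the shell and the picture viewer there is one more tool, called after "Call:" as name(argument=value, ...), one argument or row to a line, values as JSON. apply_moves: Moves the arm, as the interface text tells. Its arguments: {"type":"object","properties":{"commands":{"type":"array"},"newtons":{"type":"number"}},"required":["commands"]}

```bash
mkdir -p pics; ls; cat > h.py <<'E'
import numpy as np, cv2
from cell import observe, imaging, arm
from scipy.spatial.transform import Rotation as R
def cam(name, st=None):
    p=imaging.camera_params(name)
    K=np.array(p["camera_matrix"])
    if name=="wrist":
        T=np.array(p["tool_from_camera"]); Rt=R.from_rotvec(st["ee_rot"]).as_matrix()
        return K, Rt@T[:3,:3], Rt@T[:3,3]+np.array(st["position"])
    return K,np.array(p["rotation"]),np.array(p["origin"])
def ray(c,u,v):
    K,Rm,o=c
    d=np.linalg.inv(K)@np.array([u,v,1.0]); return o, Rm@np.array([d[0],-d[1],-d[2]])
def onplane(c,u,v,z):
    o,d=ray(c,u,v); return o+d*(z-o[2])/d[2]
def cloud(c,depth):
    K,Rm,o=c; h,w=depth.shape
    uu,vv=np.meshgrid(np.arange(w),np.arange(h))
    X=(uu-K[0,2])/K[0,0]*depth; Y=(vv-K[1,2])/K[1,1]*depth
    return np.stack([X,-Y,-depth],-1)@Rm.T+o
def grab(name):
    st=observe(); im,d=imaging.get_image(name); return im,d,cam(name,st)
def save(im,n): cv2.imwrite("pics/"+n,im[...,::-1])
E
python3 - <<'E'
from h import *
st=observe(); print({k:np.round(v,3) for k,v in st.items()}, arm.grasp_offset)
for n in ("scene","side","wrist"):
    im,d,c=grab(n); save(im,n+"0.png"); np.savez(n+"0.npz",im=im,d=d)
    p=imaging.camera_params(n); print(n,p)
E
```

```text
pics
{'clock': np.float64(0.0), 'joints': array([ 1.138,  0.435,  0.025,  1.574, -0.012,  1.134, -0.075]), 'dq': array([-0.   , -0.   ,  0.001,  0.001, -0.001, -0.   , -0.   ]), 'joint_efforts': array([-0.0000e+00, -6.6784e+01,  9.8500e-01, -3.1446e+01, -6.1000e-02,
        4.3000e-02,  0.0000e+00]), 'position': array([ 0.202, -0.591,  0.226]), 'ee_rot': array([-3.097e+00, -5.150e-01,  1.000e-03]), 'force': array([-0.381,  0.659, -0.267]), 'ft_torque': array([-0.027,  0.048,  0.018]), 'gripper_force': np.float64(0.0), 'width': np.float64(1.003)} 0.0188
scene {'camera_matrix': array([[450.65854518,   0.        , 281.70574711],
       [  0.        , 450.65854518, 207.79713814],
       [  0.        ,   0.        ,   1.        ]]), 'origin': array([0.02479522, 0.65502061, 0.8186028 ]), 'rotation': array([ 0.3412457 , -0.99006741, -2.26068879])}
side {'camera_matrix': array([[513.46140507,   0.        , 284.97147645],
       [  0.        , 513.46140507, 213.11201332],
       [  0.        ,   0.        ,   1.        ]]), 'origin': array([-0.0090229 ,  1.04869577,  1.00185383]), 'rotation': array([ 0.2774163 , -1.15412262, -2.41448596])}
wrist {'camera_matrix': array([[340.42498266,   0.        , 281.91651799],
       [  0.        , 340.42498266, 212.0824824 ],
       [  0.        ,   0.        ,   1.        ]]), 'tool_from_camera': array([[-1.56127694e-04,  9.61910116e-01,  2.73365880e-01,
         7.37681021e-02],
       [ 9.99999987e-01,  1.40092321e-04,  7.81790015e-05,
        -3.05853023e-04],
       [ 3.69047119e-05,  2.73365888e-01, -9.61910126e-01,
        -1.59300545e-01],
       [ 0.00000000e+00,  0.00000000e+00,  0.00000000e+00,
         1.00000000e+00]])}
```

```bash
sed -i 's|return K,np.array(p\["rotation"\]),|return K,R.from_rotvec(p["rotation"]).as_matrix(),|' h.py
```

```text
(no output)
```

View pics/scene0.png

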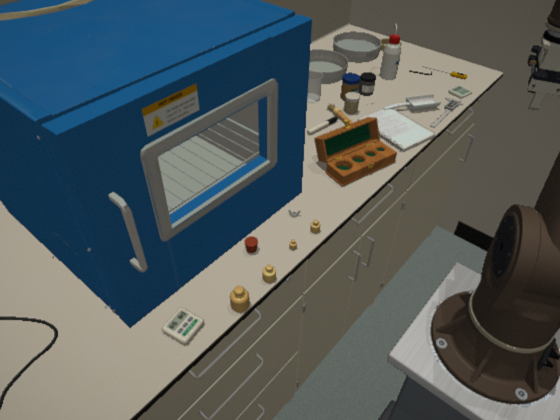

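View pics/side0.png

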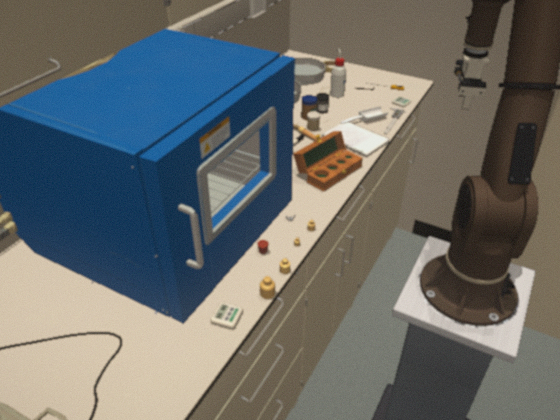

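The scene view shows the timer at (184,325), and the weights 500 at (240,298), 200 at (269,273), 50 at (293,244) and 100 at (316,226). The stopper is at (251,244), the wing nut at (295,212), and the open case is around (356,155). The side view agrees.

```bash
python3 - <<'E'
from h import *
seeds={"scene":dict(w500=(240,298),w200=(269,273),w50=(293,244),w100=(316,226),stop=(251,244),nut=(295,212),timer=(184,325)),
"side":dict(w500=(267,287),w200=(285,266),w50=(297,241),w100=(311,225),stop=(263,246),nut=(291,216),timer=(227,316))}
for n in seeds:
    f=np.load(n+"0.npz"); c=cam(n); P=cloud(c,f["d"]); print(n, "table z",[np.round(P[v,u],3) for u,v in ((100,340),(330,230))] , "depth zeros",(f["d"]==0).mean())
    for k,(u,v) in seeds[n].items():
        s=P[v-22:v+23,u-22:u+23]; m=(s[...,2]>0.008)&(s[...,2]<0.08)
        nl,lab,st,ce=cv2.connectedComponentsWithStats(m.astype(np.uint8))
        l=lab[22,22]
        if l==0: print(k,"none",P[v,u]);continue
        q=s[lab==l]; print(k,len(q),"min",q.min(0).round(3),"max",q.max(0).round(3),"mid",((q.min(0)+q.max(0))/2).round(3))
    hsv=cv2.cvtColor(f["im"],cv2.COLOR_RGB2HSV)
    q=P.reshape(-1,3); m=(q[:,2]>0.03)&(q[:,2]<0.04)&(q[:,1]<-0.15)&(q[:,1]>-0.6)&(q[:,0]<0.6)&(q[:,0]>0.3)
    if m.sum()>20:
        r=cv2.minAreaRect(q[m][:,:2].astype(np.float32)); print("case top",m.sum(),q[m].min(0).round(3),q[m].max(0).round(3),r)
    m=(q[:,2]>0.05)&(q[:,2]<0.14)&(q[:,1]<-0.15)&(q[:,1]>-0.6)&(q[:,0]<0.56)&(q[:,0]>0.3)
    if m.any(): print("lid",m.sum(),q[m].min(0).round(3),q[m].max(0).round(3))
E
```

```text
scene table z [array([ 0.605,  0.516, -0.003]), array([ 0.438, -0.044, -0.004])] depth zeros 0.00405187074829932
w500 375 min [0.431 0.253 0.008] max [0.471 0.291 0.059] mid [0.451 0.272 0.034]
w200 183 min [0.437 0.162 0.008] max [0.467 0.191 0.043] mid [0.452 0.176 0.025]
w50 51 min [0.462 0.057 0.008] max [0.478 0.077 0.026] mid [0.47  0.067 0.017]
w100 88 min [ 0.453 -0.026  0.008] max [ 0.478 -0.001  0.035] mid [ 0.466 -0.014  0.022]
stop 628 min [0.527 0.06  0.008] max [0.578 0.18  0.079] mid [0.552 0.12  0.044]
nut 26 min [ 0.527 -0.03   0.008] max [ 0.554 -0.014  0.02 ] mid [ 0.541 -0.022  0.014]
timer 879 min [0.463 0.352 0.008] max [0.534 0.423 0.02 ] mid [0.499 0.388 0.014]
case top 1237 [ 0.46 -0.43  0.03] [ 0.6   -0.202  0.04 ] ((0.5423834323883057, -0.31756699085235596), (0.21409951150417328, 0.12163881957530975), 76.37005615234375)
lid 70 [ 0.534 -0.43   0.05 ] [ 0.56  -0.407  0.101]
side table z [array([ 0.725,  0.588, -0.002]), array([ 0.45 , -0.134, -0.088])] depth zeros 0.003873299319727891
w500 267 min [0.432 0.255 0.008] max [0.469 0.294 0.059] mid [0.451 0.274 0.034]
w200 125 min [0.437 0.162 0.008] max [0.469 0.193 0.044] mid [0.453 0.177 0.026]
w50 36 min [0.462 0.059 0.008] max [0.48  0.077 0.027] mid [0.471 0.068 0.018]
w100 60 min [ 0.454 -0.022  0.008] max [0.477 0.    0.035] mid [ 0.466 -0.011  0.021]
stop 113 min [0.527 0.122 0.008] max [0.558 0.158 0.036] mid [0.542 0.14  0.022]
nut none [ 0.54608289 -0.04159596 -0.00215403]
timer 542 min [0.465 0.355 0.008] max [0.535 0.426 0.021] mid [0.5   0.39  0.015]
case top 835 [ 0.461 -0.437  0.03 ] [ 0.6   -0.199  0.04 ] ((0.5420065522193909, -0.31600290536880493), (0.21994979679584503, 0.12260226160287857), 76.43133544921875)
lid 47 [ 0.535 -0.435  0.051] [ 0.559 -0.409  0.103]
```

Call:
apply_moves(
  commands=[
    [60, 0.37, 0.39, 0.06, 0.36],
    [60, 0.37, 0.39, 0.06, 0.36],
    [60, 0.37, 0.39, 0.06, 0.36],
    [60, 0.37, 0.39, 0.06, 0.36],
    [60, 0.37, 0.39, 0.06, 0.36],
    [60, 0.37, 0.39, 0.06, 0.36],
    [60, 0.37, 0.39, 0.06, 0.36],
    [60, 0.37, 0.39, 0.06, 0.36],
    [60, 0.37, 0.39, 0.06, 0.36],
    [60, 0.37, 0.39, 0.06, 0.36],
    [60, 0.37, 0.39, 0.06, 0.36],
    [60, 0.37, 0.39, 0.06, 0.36],
  ],
)

```text
clock: 1.65
position: [0.4692, -0.3097, 0.2699]
ee_rot: [-0.997, -2.979, -0.0]
force: [-0.3, 0.4, -0.1]
width: 0.6
gripper_force: 0.0
```

Call:
apply_moves(
  commands=[
    [60, 0, 0, 0, 0.36],
    [60, 0, 0, 0, 0.36],
    [60, 0, 0, 0, 0],
    [60, 0, 0, 0, 0],
  ],
)

```text
clock: 2.15
position: [0.4686, -0.3106, 0.2698]
ee_rot: [-0.464, -3.107, -0.0]
force: [-0.3, -0.6, 0.5]
width: 0.6
gripper_force: 0.0
```

```bash
python3 - <<'E'
from h import *
st=observe(); print(st["clock"],st["position"],R.from_rotvec(st["ee_rot"]).as_matrix().round(3),np.round(st["joints"],2))
im,d,c=grab("wrist"); save(im,"w1.png"); np.savez("w1.npz",im=im,d=d,K=c[0],R=c[1],o=c[2])
E
```

```text
2.15 [ 0.4685603  -0.310641    0.26976818] [[-0.956  0.292 -0.   ]
 [ 0.292  0.956  0.   ]
 [ 0.     0.    -1.   ]] [ 0.95  0.37 -0.62  1.63  0.23  1.22  1.55]
```

View pics/w1.png

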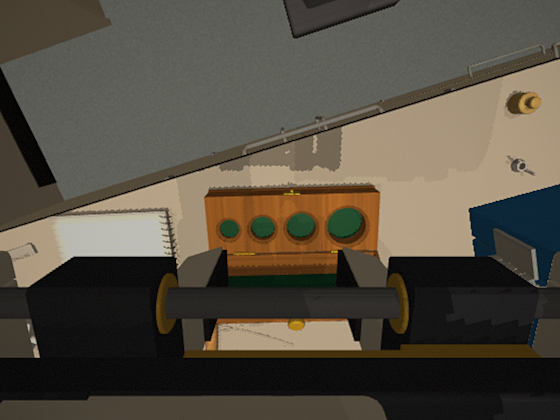

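Wrist view: the four wells are at (229,229), (262,227), (301,226) and (347,224). The case front edge is at row ~195, the lid knob at (296,324), weight 100 at (525,103) and the wing nut at (519,165).

```bash
python3 - <<'E'
from h import *
f=np.load("w1.npz"); im,d=f["im"],f["d"]; c=(f["K"],f["R"],f["o"]); P=cloud(c,d)
print("table",P[180,420],P[215,430],P[240,190])
sub=np.zeros(d.shape,bool); sub[180:250,195:395]=1
m=sub&(abs(P[...,2]-0.036)<0.005)
q=P[m][:,:2]; print(m.sum(), "z",np.median(P[m][:,2]))
yaw=np.deg2rad(-13.6)
# refine yaw by front edge: per column first pixel
us,pts=[],[]
for u in range(212,375):
    v=np.where(m[:,u])[0]
    if len(v)>10: pts.append(P[v[0],u,:2])
pts=np.array(pts); vx,vy,x0,y0=cv2.fitLine(pts.astype(np.float32),cv2.DIST_HUBER,0,.01,.01).ravel()
yd=np.array([vx,vy])*np.sign(vy); xd=np.array([yd[1],-yd[0]]); print("case y dir",yd,"yaw",np.degrees(np.arctan2(xd[1],xd[0])))
s=q@yd; t=q@xd
print("y ext",np.percentile(s,[.3,99.7]),np.ptp(s),"front",np.percentile(t,.5),pts@xd@np.ones(len(pts))/len(pts))
fr=(pts@xd).mean(); mid=(s.min()+s.max())/2
C=(fr+.036)*xd+mid*yd; print("case centre (edges)",C)
# wells: green mask
hsv=cv2.cvtColor(im,cv2.COLOR_RGB2HSV)
g=(sub&(hsv[...,0]>50)&(hsv[...,0]<95)&(hsv[...,1]>80)).astype(np.uint8)
wy=[-.0775,-.0365,.0105,.066];rad=[.012,.015,.018,.0235];fl=[.028,.024,.020,.012]
nl,lab,stt,ce=cv2.connectedComponentsWithStats(g)
for i in range(1,nl):
    if stt[i,4]>80: 
        u,v=ce[i]; print(stt[i],ce[i].round(1))
        # top-hole pixels: depth lower than top within neighbourhood -> hole (incl walls/chamfer)
for k in range(4):
    w=C+.006*xd+wy[k]*yd
    # floor points by plane-cast of green pixels
    best=[i for i in range(1,nl) if stt[i,4]>80]
    i=min(best,key=lambda i:np.linalg.norm(onplane(c,*ce[i],fl[k])[:2]-w))
    vv,uu=np.where(lab==i); pp=np.array([onplane(c,u,v,fl[k])[:2] for u,v in zip(uu,vv)])
    a=pp@yd; b=pp@xd
    cen=(a.min()+a.max())/2*yd+(b.max()-rad[k])*xd
    print(k,"pred",w.round(4),"well",cen.round(4),"width y",np.ptp(a).round(4),"depthx",np.ptp(b).round(4), "implied centre",(cen-.006*xd-wy[k]*yd).round(4))
# knob
b=cv2.inRange(hsv,(15,120,120),(35,255,255)); b[:300]=0;b[340:]=0;b[:,:260]=0;b[:,330:]=0
v,u=np.where(b>0); pk=P[v,u]; print("knob",len(v),np.median(pk,0),pk.min(0),pk.max(0))
E
```

```text
table [ 0.52512638 -0.14365039  0.00077049] [ 5.75032539e-01 -1.39639355e-01  4.04321699e-04] [ 0.51539037 -0.453054    0.00144607]
7243 z 0.0371948784620853
case y dir [0.26516047 0.9642043 ] yaw -15.376488
y ext [-0.26807753 -0.06103189] 0.20893675984042584 front 0.5502478450524206 0.5505477068262895
case centre (edges) [ 0.52194087 -0.31411202]
[328 208  34  30 775] [344.4 222.6]
[287 214  27  23 490] [300.4 225. ]
[252 217  22  20 352] [262.5 226.6]
[221 221  18  16 229] [229.1 228.3]
0 pred [ 0.5072 -0.3904] well [ 0.5063 -0.3901] width y 0.0213 depthx 0.0199 implied centre [ 0.521  -0.3137]
1 pred [ 0.518  -0.3509] well [ 0.5167 -0.3505] width y 0.0266 depthx 0.0252 implied centre [ 0.5206 -0.3138]
2 pred [ 0.5305 -0.3056] well [ 0.529 -0.305] width y 0.0329 depthx 0.0294 implied centre [ 0.5204 -0.3135]
3 pred [ 0.5452 -0.2521] well [ 0.5446 -0.2496] width y 0.0423 depthx 0.0391 implied centre [ 0.5213 -0.3116]
knob 169 [ 0.60408279 -0.33578477  0.11992918] [ 0.59602437 -0.37356227  0.00102858] [ 0.68234931 -0.31139183  0.12349122]
```

Call:
apply_moves(
  commands=[
    [60, -0.06, 0.8, 0, 0],
    [60, -0.06, 0.8, 0, 0],
    [60, -0.06, 0.8, 0, 0],
    [60, -0.06, 0.8, 0, 0],
    [60, -0.06, 0.8, 0, 0],
    [60, -0.06, 0.8, 0, 0],
    [60, -0.06, 0.8, 0, 0],
    [60, -0.06, 0.8, 0, 0],
    [60, -0.06, 0.8, 0, 0],
    [60, 0, 0, 0, 0],
    [60, 0, 0, 0, 0],
  ],
)

```text
clock: 3.58
position: [0.4364, 0.121, 0.2698]
ee_rot: [-0.459, -3.108, 0.001]
force: [0.3, -0.4, -0.5]
width: 0.602
gripper_force: 0.0
```

```bash
python3 - <<'E'
from h import *
st=observe(); print(st["clock"],st["position"],R.from_rotvec(st["ee_rot"]).as_matrix()[:,0].round(3),np.round(st["joints"],2))
im,d,c=grab("wrist"); save(im,"w2.png"); np.savez("w2.npz",im=im,d=d,K=c[0],R=c[1],o=c[2])
P=cloud(c,d)
for k,(x,y,r,h) in dict(w500=(.451,.273,.0205,.057),w200=(.452,.177,.015,.042),w50=(.470,.067,.009,.026),w100=(.466,-.013,.012,.034)).items():
    m=(np.hypot(P[...,0]-x,P[...,1]-y)<r+.012)&(P[...,2]>.006)&(P[...,2]<.07)
    q=P[m]
    if len(q)<10: print(k,"none"); continue
    # lower half straight body + knob top
    top=q[q[:,2]>q[:,2].max()-.004]
    (cx,cy),rr=cv2.minEnclosingCircle(q[:,:2].astype(np.float32))
    print(k,len(q),"circ",round(cx,4),round(cy,4),round(rr,4),"top",top.mean(0).round(4),"mid",((q.min(0)+q.max(0))/2).round(4),np.ptp(q,axis=0).round(4))
E
```

```text
3.575 [0.43641063 0.1209611  0.26984876] [-0.957  0.289 -0.   ] [ 0.36  0.22 -0.87  1.85  0.18  1.15  0.7 ]
w500 1222 circ 0.453 0.2686 0.0206 top [0.453  0.2682 0.0575] mid [0.4527 0.2684 0.033 ] [0.0398 0.0409 0.054 ]
w200 564 circ 0.4535 0.1733 0.0152 top [0.4534 0.1732 0.0423] mid [0.4534 0.1734 0.0252] [0.0297 0.03   0.0384]
w50 193 circ 0.4721 0.0657 0.0093 top [0.4716 0.0659 0.0268] mid [0.4723 0.0655 0.0174] [0.018  0.018  0.0226]
w100 356 circ 0.4669 -0.0166 0.0123 top [ 0.4664 -0.0163  0.0347] mid [ 0.4666 -0.0166  0.0216] [0.0237 0.0244 0.0311]
```

View pics/w2.png

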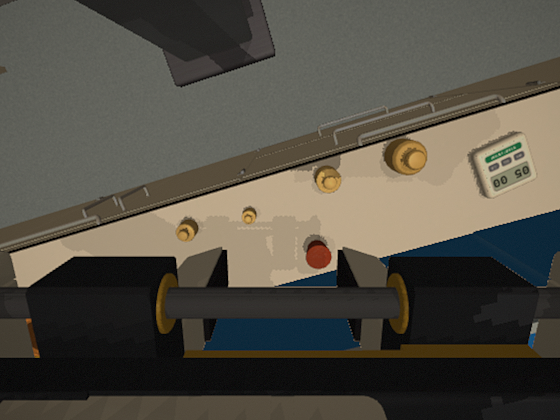

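The wrist view shows 500 at (410,156), 200 at (328,179), 50 at (249,215), 100 at (186,230), the stopper at (318,255) and the timer at (503,165). Sizes and heights match the given values. I'll start with the smallest.

Call:
apply_moves(
  commands=[
    [50, 0.2, -0.31, -0.7, 0],
    [50, 0.2, -0.31, -0.7, 0],
    [50, 0.19, -0.3, -0.7, 0],
    [50, 0, 0, -0.7, 0],
    [50, 0, 0, -0.7, 0],
    [50, 0, 0, -0.4, 0],
    [50, 0, 0, -0.3, 0],
    [50, 0, 0, -0.09, 0],
    [50, 0, 0, 0, 0],
  ],
  newtons=15,
)

```text
clock: 4.75
position: [0.4719, 0.0654, 0.0126]
ee_rot: [-0.459, -3.108, 0.001]
force: [0.3, 0.5, -0.0]
width: 0.503
gripper_force: 0.0
```

Call:
apply_moves(
  commands=[
    [0, 0, 0, 0, 0],
    [0, 0, 0, 0, 0],
    [0, 0, 0, 0, 0],
    [0, 0, 0, 0, 0],
    [0, 0, 0, 0, 0],
    [0, 0, 0, 0, 0],
  ],
  newtons=15,
)

```text
clock: 5.5
position: [0.472, 0.0663, 0.0128]
ee_rot: [0.457, 3.108, 0.0]
force: [-0.8, -0.2, 5.3]
width: 0.188
gripper_force: 15.0
```

Call:
apply_moves(
  commands=[
    [0, 0, 0, 0.4, 0],
    [0, 0, 0, 0.8, 0],
    [0, 0.05, -0.56, 0.75, 0],
    [0, 0.06, -0.78, 0, 0],
    [0, 0.06, -0.78, 0, 0],
    [0, 0.06, -0.78, 0, 0],
    [0, 0.06, -0.78, 0, 0],
    [0, 0.06, -0.78, 0, 0],
    [0, 0.06, -0.78, 0, 0],
    [0, 0.06, -0.78, 0, 0],
    [0, 0.06, -0.78, 0, 0],
    [0, 0.05, -0.8, 0, 0],
  ],
)

```text
clock: 7.0
position: [0.5064, -0.391, 0.1291]
ee_rot: [-0.456, -3.108, -0.001]
force: [0.4, -0.2, -0.2]
width: 0.188
gripper_force: 15.0
```

Call:
apply_moves(
  commands=[
    [0, 0, 0, 0, 0.04],
    [0, 0, 0, 0, 0],
    [0, 0, 0, 0, 0],
  ],
)

```text
clock: 7.38
position: [0.5069, -0.388, 0.1296]
ee_rot: [-0.423, -3.113, -0.001]
force: [0.3, 0.1, -1.4]
width: 0.188
gripper_force: 15.0
```

```bash
cat >> h.py <<'E'
def held(wx,wy,r,h,hover_min=.07):
    """position of held weight and of TCP, from a wrist view"""
    st=observe(); im,d,c=grab("wrist"); P=cloud(c,d); p=np.array(st["position"])
    hsv=cv2.cvtColor(im,cv2.COLOR_RGB2HSV)
    br=(hsv[...,0]>12)&(hsv[...,0]<32)&(hsv[...,1]>60)&(hsv[...,2]>60)
    m=(np.hypot(P[...,0]-p[0],P[...,1]-p[1])<r+.012)&(P[...,2]<p[2]+.05)&(P[...,2]>p[2]-.045)&br&(d>0)
    q=P[m]; print("clock",st["clock"],"pos",p.round(4),"force",np.round(st["force"],1),"n",m.sum())
    if m.sum()>20:
        lo,hi=np.percentile(q,[1,99],axis=0); print("brass mid",((lo+hi)/2).round(4),"ext",(hi-lo).round(4),"z",lo[2].round(4),hi[2].round(4))
        top=q[q[:,2]>hi[2]-.003]; print("top mean",top.mean(0).round(4))
    print("to go [units]",((np.array([wx,wy])-p[:2])/.06).round(3))
    return im
E
python3 - <<'E'
from h import *
im=held(.5064,-.39,.009,.026); save(im[120:420,120:440],"w3.png")
print(observe()["position"])
E
```

```text
clock 7.375 pos [ 0.5069 -0.388   0.1296] force [ 0.3  0.1 -1.4] n 2268
brass mid [ 0.5038 -0.3851  0.149 ] ext [0.0237 0.0325 0.0587] z 0.1197 0.1784
top mean [ 0.5127 -0.3897  0.1777]
to go [units] [-0.009 -0.033]
[ 0.50692219 -0.38820665  0.12968296]
```

View pics/w3.png

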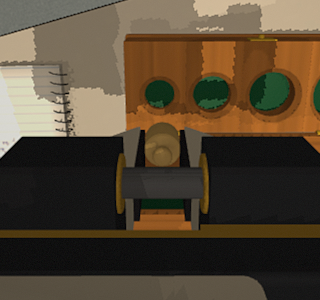

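Call:
apply_moves(
  commands=[
    [0, -0.01, -0.03, -0.7, 0],
    [0, 0, 0, -0.4, 0],
    [0, 0, 0, -0.15, 0],
    [0, 0, 0, 0, 0],
    [0, 0, 0, 0, 0],
  ],
)

```text
clock: 8.05
position: [0.5069, -0.3916, 0.0558]
ee_rot: [0.425, 3.111, -0.001]
force: [0.3, -0.2, -0.1]
width: 0.188
gripper_force: 15.0
```

Call:
apply_moves(
  commands=[
    [0, 0, 0.02, -0.08, 0],
    [0, 0, 0, -0.08, 0],
    [0, 0, 0, -0.06, 0],
    [0, 0, 0, -0.02, 0],
    [0, 0, 0, 0, 0],
  ],
)

```text
clock: 8.68
position: [0.506, -0.3904, 0.0408]
ee_rot: [0.426, 3.112, -0.001]
force: [-2.9, 1.1, 7.2]
width: 0.186
gripper_force: 15.0
```

Call:
apply_moves(
  commands=[
    [34, 0, 0, 0, 0],
    [34, 0, 0, 0, 0],
    [34, 0, 0, 0, 0],
    [34, 0, 0, 0.4, 0],
    [34, 0, 0, 0.8, 0],
    [34, 0, 0, 0.4, 0],
  ],
)

```text
clock: 9.43
position: [0.507, -0.3905, 0.1385]
ee_rot: [0.425, 3.11, -0.001]
force: [0.3, -0.5, -0.8]
width: 0.338
gripper_force: 0.0
```

```bash
python3 - <<'E'
from h import *
st=observe(); im,d,c=grab("wrist"); P=cloud(c,d); print(st["clock"],st["position"],st["force"])
m=(np.hypot(P[...,0]-.5064,P[...,1]+.39)<.011)&(P[...,2]>.04)&(P[...,2]<.09); q=P[m]; print(m.sum(),q.min(0),q.max(0))
save(im,"w4.png")
E
```

```text
9.425 [ 0.50702864 -0.39048735  0.13854912] [ 0.27227067 -0.50002532 -0.8426826 ]
442 [ 0.49698546 -0.39919989  0.04001525] [ 0.51524573 -0.38145975  0.05683328]
```

View pics/w4.png

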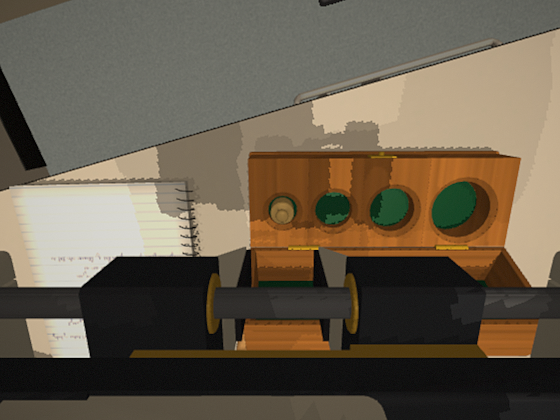

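The 50 g weight sits in its well at (283,211), with its top at 55 mm. Next is the 100 g weight.

Call:
apply_moves(
  commands=[
    [45, -0.07, 0.6, 0, 0.15],
    [45, -0.07, 0.8, 0, 0.15],
    [45, -0.07, 0.8, 0, 0.15],
    [45, -0.07, 0.8, 0, 0.15],
    [45, -0.07, 0.8, 0, 0.15],
    [45, -0.08, 0.8, 0, 0.15],
    [45, -0.08, 0.8, 0, 0.15],
    [45, -0.08, 0.8, 0, 0.15],
    [45, -0.08, 0.03, -0.4, 0.13],
    [45, 0, 0, -0.6, 0],
    [45, 0, 0, 0, 0],
  ],
)

```text
clock: 10.85
position: [0.464, -0.0166, 0.0745]
ee_rot: [0.614, -3.077, -0.002]
force: [0.6, 0.1, 0.8]
width: 0.45
gripper_force: 0.0
```

Call:
apply_moves(
  commands=[
    [45, 0.04, 0, -0.4, 0],
    [45, 0, 0, -0.35, 0],
    [45, 0, 0, -0.21, 0],
    [45, 0, 0, 0, 0],
    [0, 0, 0, 0, 0],
    [0, 0, 0, 0, 0],
    [0, 0, 0, 0, 0],
    [0, 0, 0, 0, 0],
    [0, 0, 0, 0, 0],
  ],
  newtons=18,
)

```text
clock: 11.98
position: [0.4687, -0.0166, 0.0191]
ee_rot: [-0.613, 3.08, -0.001]
force: [-0.8, -0.7, 6.4]
width: 0.258
gripper_force: 18.0
```

Call:
apply_moves(
  commands=[
    [0, 0, 0, 0.4, 0],
    [0, 0, 0, 0.8, 0],
    [0, 0.1, -0.55, 0.65, 0],
    [0, 0.1, -0.72, 0, 0],
    [0, 0.1, -0.72, 0, 0],
    [0, 0.1, -0.72, 0, 0],
    [0, 0.1, -0.72, 0, 0],
    [0, 0.1, -0.72, 0, 0],
    [0, 0.1, -0.72, 0, 0],
    [0, 0.1, -0.7, 0, 0],
    [0, 0, 0, 0, 0],
    [0, 0, 0, 0, 0],
  ],
)

```text
clock: 13.48
position: [0.516, -0.3498, 0.1293]
ee_rot: [0.614, -3.081, -0.002]
force: [-0.3, 0.3, -0.5]
width: 0.254
gripper_force: 18.0
```

```bash
python3 - <<'E'
from h import *
st=observe(); print(np.round(st["joints"],2))
im=held(.5173,-.3505,.012,.034); print(observe()["position"])
E
```

```text
[ 1.05  0.67 -0.84  1.64  0.55  1.08  2.01]
clock 13.475 pos [ 0.516  -0.3498  0.1293] force [-0.3  0.3 -0.5] n 3399
brass mid [ 0.5119 -0.3537  0.1453] ext [0.0272 0.0381 0.0633] z 0.1137 0.177
top mean [ 0.5234 -0.3532  0.1778]
to go [units] [ 0.022 -0.011]
[ 0.51619717 -0.34926903  0.12952254]
```

Call:
apply_moves(
  commands=[
    [0, 0.03, -0.01, -0.6, 0],
    [0, 0, 0, -0.4, 0],
    [0, 0, 0, -0.15, 0],
    [0, 0, 0, 0, 0],
    [0, 0, 0, 0, 0],
  ],
)

```text
clock: 14.15
position: [0.5188, -0.3512, 0.0617]
ee_rot: [-0.614, 3.08, -0.001]
force: [-0.1, 0.9, -1.3]
width: 0.254
gripper_force: 18.0
```

```bash
python3 - <<'E'
from h import *
im=held(.5173,-.3505,.012,.034); save(im[150:420,130:470],"w5.png")
E
```

```text
clock 14.15 pos [ 0.5188 -0.3512  0.0617] force [-0.1  0.9 -1.3] n 5009
brass mid [ 0.5127 -0.3532  0.0704] ext [0.0329 0.0421 0.0765] z 0.0322 0.1086
top mean [ 0.5238 -0.3482  0.1099]
to go [units] [-0.024  0.012]
```

View pics/w5.png

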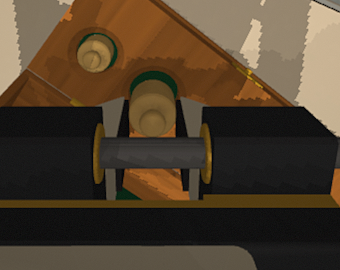

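The crop shows the 100 g weight at (153,105) directly over its well, with the 50 g seated at (98,52), clear of the finger.

Call:
apply_moves(
  commands=[
    [0, -0.01, 0, -0.1, 0],
    [0, 0, 0, -0.1, 0],
    [0, 0, 0, -0.07, 0],
    [0, 0, 0, -0.03, 0],
    [0, 0, 0, 0, 0],
  ],
)

```text
clock: 14.82
position: [0.5173, -0.3513, 0.0432]
ee_rot: [0.614, -3.081, 0.0]
force: [-4.1, 1.2, 8.9]
width: 0.253
gripper_force: 18.0
```

Call:
apply_moves(
  commands=[
    [34, 0, 0, 0, 0],
    [34, 0, 0, 0, 0],
    [34, 0, 0, 0, 0],
    [34, 0, 0, 0.3, 0],
    [34, 0, 0, 0.8, 0],
    [34, 0, 0, 0.5, 0],
    [34, 0, 0, 0, 0],
  ],
)

```text
clock: 15.7
position: [0.5193, -0.3517, 0.1425]
ee_rot: [-0.613, 3.077, -0.006]
force: [0.3, 0.4, -0.8]
width: 0.337
gripper_force: 0.0
```

```bash
python3 - <<'E'
from h import *
st=observe(); im,d,c=grab("wrist"); P=cloud(c,d); print(st["clock"],st["position"],st["force"])
for x,y,r in ((.5173,-.3505,.013),(.5064,-.39,.011)):
    m=(np.hypot(P[...,0]-x,P[...,1]-y)<r)&(P[...,2]>.04)&(P[...,2]<.09); q=P[m]; print(m.sum(),np.percentile(q,1,axis=0).round(4),np.percentile(q,99,axis=0).round(4))
E
```

```text
15.7 [ 0.51929308 -0.3516871   0.14249577] [ 0.26687788  0.41574492 -0.82737803]
690 [ 0.5048 -0.3626  0.045 ] [ 0.5266 -0.3407  0.0597]
455 [ 0.4974 -0.3985  0.041 ] [ 0.5146 -0.3818  0.0557]
```

Call:
apply_moves(
  commands=[
    [50, -0.09, 0.55, 0, 0],
    [50, -0.09, 0.82, 0, 0],
    [50, -0.09, 0.82, 0, 0],
    [50, -0.09, 0.82, 0, 0],
    [50, -0.09, 0.82, 0, 0],
    [50, -0.09, 0.82, 0, 0],
    [50, -0.09, 0.82, 0, 0],
    [50, -0.09, 0.82, 0, 0],
    [50, -0.09, 0.82, 0, 0],
    [50, -0.09, 0.82, 0, 0],
    [50, -0.1, 0.8, -0.5, 0],
    [50, -0.1, 0.02, -0.5, 0],
  ],
)

```text
clock: 17.25
position: [0.4506, 0.1781, 0.0781]
ee_rot: [-0.622, 3.078, 0.004]
force: [0.5, -0.4, 0.1]
width: 0.498
gripper_force: 0.0
```

Call:
apply_moves(
  commands=[
    [50, 0, 0, 0, 0],
    [50, 0, 0, 0, 0],
  ],
)

```text
clock: 17.5
position: [0.4518, 0.1732, 0.0791]
ee_rot: [0.612, -3.081, 0.0]
force: [0.5, 0.5, 0.3]
width: 0.502
gripper_force: 0.0
```

Call:
apply_moves(
  commands=[
    [50, 0.03, 0, -0.4, 0],
    [50, 0, 0, -0.35, 0],
    [50, 0, 0, -0.2, 0],
    [50, 0, 0, 0, 0],
    [0, 0, 0, 0, 0],
    [0, 0, 0, 0, 0],
    [0, 0, 0, 0, 0],
    [0, 0, 0, 0, 0],
    [0, 0, 0, 0, 0],
  ],
  newtons=25,
)

```text
clock: 18.62
position: [0.4537, 0.1739, 0.0222]
ee_rot: [-0.613, 3.08, -0.0]
force: [-0.1, -1.2, 6.3]
width: 0.321
gripper_force: 25.0
```

Call:
apply_moves(
  commands=[
    [0, 0, 0, 0.4, 0],
    [0, 0, 0, 0.8, 0],
    [0, 0.12, -0.6, 0.65, 0],
    [0, 0.13, -0.82, 0, 0],
    [0, 0.13, -0.82, 0, 0],
    [0, 0.13, -0.82, 0, 0],
    [0, 0.13, -0.82, 0, 0],
    [0, 0.13, -0.82, 0, 0],
    [0, 0.13, -0.82, 0, 0],
    [0, 0.13, -0.82, 0, 0],
    [0, 0.12, -0.82, 0, 0],
    [0, 0.12, -0.83, 0, 0],
  ],
)

```text
clock: 20.12
position: [0.5291, -0.3073, 0.1324]
ee_rot: [0.614, -3.081, -0.001]
force: [1.8, 0.5, -1.9]
width: 0.318
gripper_force: 25.0
```

Call:
apply_moves(
  commands=[
    [0, 0, 0, 0, 0],
    [0, 0, 0, 0, 0],
  ],
)

```text
clock: 20.38
position: [0.5291, -0.3051, 0.1322]
ee_rot: [0.613, -3.081, -0.002]
force: [0.9, 0.1, -2.2]
width: 0.322
gripper_force: 25.0
```

Down to just above the mouth (bottom at ~40 mm, TCP 0.062).

Call:
apply_moves(
  commands=[
    [0, 0.01, 0, -0.6, 0],
    [0, 0, 0, -0.4, 0],
    [0, 0, 0, -0.15, 0],
    [0, 0, 0, 0, 0],
    [0, 0, 0, 0, 0],
  ],
)

```text
clock: 21.0
position: [0.5308, -0.3055, 0.0647]
ee_rot: [-0.614, 3.08, -0.001]
force: [0.0, 0.7, -2.4]
width: 0.319
gripper_force: 25.0
```

```bash
python3 - <<'E'
from h import *
im=held(.5298,-.3052,.015,.042); save(im[150:420,130:470],"w6.png")
E
```

```text
clock 21.0 pos [ 0.5308 -0.3055  0.0647] force [ 0.   0.7 -2.4] n 6421
brass mid [ 0.5235 -0.3079  0.0674] ext [0.0361 0.0475 0.0839] z 0.0255 0.1094
top mean [ 0.5339 -0.3048  0.1116]
to go [units] [-0.017  0.005]
```

View pics/w6.png

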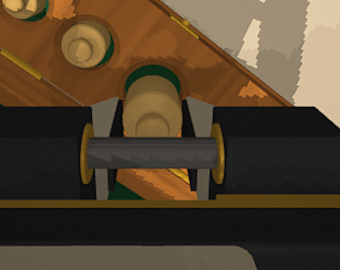

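The crop shows the 200 g at (152,105) over its well and the 100 g seated at (85,42), clear of the fingers.

Call:
apply_moves(
  commands=[
    [0, -0.01, 0, -0.12, 0],
    [0, 0, 0, -0.12, 0],
    [0, 0, 0, -0.1, 0],
    [0, 0, 0, -0.03, 0],
    [0, 0, 0, 0, 0],
  ],
)

```text
clock: 21.68
position: [0.5292, -0.3057, 0.042]
ee_rot: [0.614, -3.08, 0.001]
force: [-4.6, 1.6, 10.2]
width: 0.321
gripper_force: 25.0
```

Call:
apply_moves(
  commands=[
    [40, 0, 0, 0, 0],
    [40, 0, 0, 0, 0],
    [40, 0, 0, 0, 0],
    [40, 0, 0, 0.3, 0],
    [40, 0, 0, 0.8, 0],
    [40, 0, 0, 0.5, 0],
    [40, 0, 0, 0, 0],
  ],
)

```text
clock: 22.55
position: [0.5313, -0.306, 0.1412]
ee_rot: [-0.613, 3.077, -0.005]
force: [0.7, -0.3, -0.0]
width: 0.398
gripper_force: 0.0
```

```bash
python3 - <<'E'
from h import *
st=observe(); im,d,c=grab("wrist"); P=cloud(c,d); print(st["clock"],st["position"],st["force"])
for x,y,r in ((.5298,-.3052,.016),(.5173,-.3505,.013),(.5064,-.39,.011)):
    m=(np.hypot(P[...,0]-x,P[...,1]-y)<r)&(P[...,2]>.04)&(P[...,2]<.09); q=P[m]; print(m.sum(),np.percentile(q,1,axis=0).round(4),np.percentile(q,99,axis=0).round(4))
E
```

```text
22.55 [ 0.53132959 -0.30595163  0.1411924 ] [ 0.74932732 -0.29090355 -0.03375992]
1197 [ 0.5144 -0.3199  0.0417] [ 0.5427 -0.292   0.0636]
778 [ 0.5049 -0.3626  0.0434] [ 0.5268 -0.3404  0.0599]
513 [ 0.4974 -0.3984  0.0409] [ 0.5143 -0.3813  0.0556]
```

Call:
apply_moves(
  commands=[
    [62, -0.1, 0.55, 0.1, -0.19],
    [62, -0.11, 0.82, 0.1, -0.2],
    [62, -0.11, 0.82, 0, -0.2],
    [62, -0.11, 0.82, 0, -0.2],
    [62, -0.11, 0.82, 0, -0.2],
    [62, -0.11, 0.82, 0, -0.2],
    [62, -0.11, 0.82, 0, -0.2],
    [62, -0.11, 0.82, 0, -0.2],
    [62, -0.11, 0.82, 0, -0.2],
    [62, -0.11, 0.82, 0, -0.2],
    [62, -0.11, 0.82, 0, -0.2],
    [62, -0.11, 0.83, 0, -0.18],
  ],
)

```text
clock: 24.1
position: [0.45, 0.2701, 0.1488]
ee_rot: [-1.216, -2.896, 0.002]
force: [0.6, 0.0, 0.0]
width: 0.619
gripper_force: 0.0
```

Call:
apply_moves(
  commands=[
    [62, 0, 0, -0.5, 0],
    [62, 0, 0, 0, 0],
    [62, 0, 0, 0, 0],
  ],
)

```text
clock: 24.48
position: [0.4509, 0.2683, 0.1196]
ee_rot: [-1.213, -2.898, 0.001]
force: [-0.5, -0.3, 1.1]
width: 0.622
gripper_force: 0.0
```

Call:
apply_moves(
  commands=[
    [62, 0.03, 0, -0.6, 0],
    [62, 0, 0, -0.5, 0],
    [62, 0, 0, -0.24, 0],
    [62, 0, 0, -0.1, 0],
    [62, 0, 0, 0, 0],
    [0, 0, 0, 0, 0],
    [0, 0, 0, 0, 0],
    [0, 0, 0, 0, 0],
    [0, 0, 0, 0, 0],
    [0, 0, 0, 0, 0],
  ],
  newtons=40,
)

```text
clock: 25.72
position: [0.453, 0.2693, 0.0336]
ee_rot: [1.211, 2.898, 0.001]
force: [0.1, -0.1, 5.6]
width: 0.441
gripper_force: 40.0
```

Call:
apply_moves(
  commands=[
    [0, 0, 0, 0.4, 0],
    [0, 0, 0, 0.8, 0],
    [0, 0, -0.6, 0.7, 0],
    [0, 0, -0.9, 0, 0],
    [0, 0, -0.9, 0, 0],
    [0, 0, -0.9, 0, 0],
    [0, 0, -0.9, 0, 0],
    [0, 0, -0.9, 0, 0],
    [0, 0, -0.9, 0, 0],
    [0, 0, -0.9, 0, 0],
    [0, 0, -0.9, 0, 0],
    [0, 0, -0.88, 0, 0],
  ],
)

```text
clock: 27.22
position: [0.4516, -0.2534, 0.1465]
ee_rot: [-1.211, -2.897, -0.0]
force: [1.3, -0.1, -5.2]
width: 0.437
gripper_force: 40.0
```

Call:
apply_moves(
  commands=[
    [0, 0.4, 0, 0, 0],
    [0, 0.6, 0, 0, 0],
    [0, 0.53, 0, -0.3, 0],
    [0, 0, 0, -0.3, 0],
    [0, 0, 0, 0, 0],
    [0, 0, 0, 0, 0],
  ],
)

```text
clock: 27.98
position: [0.5434, -0.252, 0.1111]
ee_rot: [-1.212, -2.898, 0.001]
force: [0.3, -0.8, -4.6]
width: 0.439
gripper_force: 40.0
```

Call:
apply_moves(
  commands=[
    [0, 0.02, 0, -0.35, 0],
    [0, 0, 0, -0.25, 0],
    [0, 0, 0, 0, 0],
    [0, 0, 0, 0, 0],
  ],
)

```text
clock: 28.48
position: [0.5459, -0.2518, 0.0756]
ee_rot: [1.212, 2.898, 0.0]
force: [-0.2, -1.0, -4.8]
width: 0.44
gripper_force: 40.0
```

```bash
python3 - <<'E'
from h import *
im=held(.5445,-.2517,.0205,.057); save(im[150:420,130:470],"w7.png")
E
```

```text
clock 28.475 pos [ 0.5459 -0.2518  0.0756] force [-0.2 -1.  -4.8] n 8724
brass mid [ 0.5418 -0.2477  0.0753] ext [0.0525 0.0523 0.0834] z 0.0336 0.117
top mean [ 0.5402 -0.2474  0.1179]
to go [units] [-0.023  0.002]
```

View pics/w7.png

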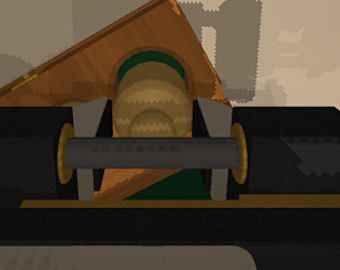

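The crop shows the 500 g at (152,95) over its well, whose mouth spans columns 112–195, so it is centred.

Call:
apply_moves(
  commands=[
    [0, -0.02, 0, -0.12, 0],
    [0, 0, 0, -0.12, 0],
    [0, 0, 0, -0.12, 0],
    [0, 0, 0, -0.1, 0],
    [0, 0, 0, -0.04, 0],
    [0, 0, 0, 0, 0],
  ],
)

```text
clock: 29.28
position: [0.5442, -0.2516, 0.0456]
ee_rot: [-1.211, -2.898, 0.001]
force: [-4.9, 2.1, 5.3]
width: 0.438
gripper_force: 40.0
```

Call:
apply_moves(
  commands=[
    [51, 0, 0, 0, 0],
    [51, 0, 0, 0, 0],
    [51, 0, 0, 0, 0],
    [51, 0, 0, 0.3, 0],
    [51, 0, 0, 0.8, 0],
    [51, 0, 0, 0.7, 0],
    [51, -0.4, 0, 0.3, 0],
    [51, -0.4, -0.3, 0, 0.2],
    [51, 0, -0.3, 0, 0.2],
    [51, 0, -0.2, 0, 0.2],
    [51, 0, 0, 0, 0.2],
    [51, 0, 0, 0, 0.25],
  ],
)

```text
clock: 30.78
position: [0.4966, -0.2999, 0.1723]
ee_rot: [0.412, 3.113, -0.001]
force: [0.6, -0.1, 0.4]
width: 0.51
gripper_force: 0.0
```

Call:
apply_moves(
  commands=[
    [51, 0, 0, 0, 0],
    [51, 0, 0, 0, 0],
  ],
)

```text
clock: 31.02
position: [0.4965, -0.2998, 0.1716]
ee_rot: [0.422, 3.112, -0.0]
force: [0.3, -1.0, 0.5]
width: 0.509
gripper_force: 0.0
```

```bash
python3 - <<'E'
from h import *
st=observe(); im,d,c=grab("wrist"); P=cloud(c,d); print(st["clock"],st["position"],R.from_rotvec(st["ee_rot"]).as_matrix()[:,0],st["joints"].round(2))
for x,y,r in ((.5445,-.2517,.022),(.5298,-.3052,.016),(.5173,-.3505,.013),(.5064,-.39,.011)):
    m=(np.hypot(P[...,0]-x,P[...,1]-y)<r)&(P[...,2]>.04)&(P[...,2]<.09); q=P[m]; print(m.sum(),np.percentile(q,1,axis=0).round(4),np.percentile(q,99,axis=0).round(4))
hsv=cv2.cvtColor(im,cv2.COLOR_RGB2HSV)
b=cv2.inRange(hsv,(15,120,60),(35,255,255))>0
m=b&(P[...,2]>.085)&(P[...,2]<.135)&(np.hypot(P[...,0]-.606,P[...,1]+.337)<.03)
q=P[m]; print("knob wrist",m.sum())
if m.sum()>5: print(np.percentile(q,1,axis=0).round(4),np.percentile(q,99,axis=0).round(4))
f=np.load("w1.npz"); P=cloud((f["K"],f["R"],f["o"]),f["d"]); b=cv2.inRange(cv2.cvtColor(f["im"],cv2.COLOR_RGB2HSV),(12,100,60),(38,255,255))>0
m=b&(P[...,2]>.085)&(P[...,2]<.135)&(np.hypot(P[...,0]-.606,P[...,1]+.337)<.03); q=P[m]; print("knob w1",m.sum(),np.percentile(q,1,axis=0).round(4),np.percentile(q,99,axis=0).round(4))
t=q[q[:,2]>.117]; print("knob face",t.mean(0))
save(im,"w8.png")
E
```

```text
31.025 [ 0.49650586 -0.29977688  0.17160264] [-9.63856699e-01  2.66420369e-01 -6.72064837e-04] [ 0.93  0.51 -0.69  1.71  0.37  1.05  1.42]
1335 [ 0.5242 -0.2712  0.0407] [ 0.5536 -0.2333  0.0705]
898 [ 0.5142 -0.3198  0.0411] [ 0.5425 -0.2916  0.0636]
504 [ 0.5049 -0.3624  0.0415] [ 0.526  -0.3402  0.0596]
345 [ 0.4972 -0.3984  0.0403] [ 0.5143 -0.3817  0.0558]
knob wrist 292
[ 0.5793 -0.3611  0.0954] [ 0.6072 -0.3083  0.1051]
knob w1 277 [ 0.5957 -0.3656  0.0859] [ 0.6267 -0.3161  0.1231]
knob face [ 0.60205418 -0.33608762  0.12019984]
```

View pics/w8.png

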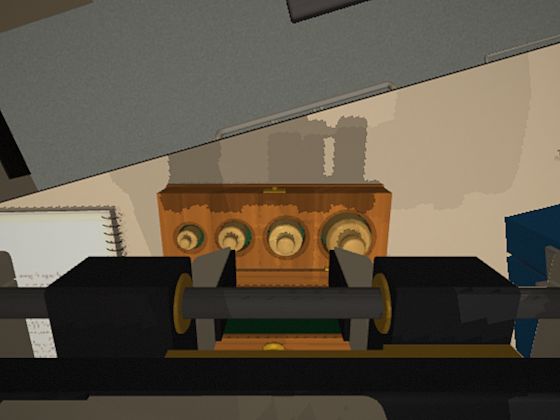

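All four weights are seated at (188,238), (233,237), (286,240) and (348,236), with tops at the expected heights. The lid knob is at (273,348). I'll grip it along the hinge direction and follow its arc.

Call:
apply_moves(
  commands=[
    [45, 0.4, -0.14, 0, 0],
    [45, 0.6, -0.2, 0, 0],
    [45, 0.5, -0.17, 0, 0],
    [45, 0.27, -0.1, 0, 0],
    [45, 0, 0, -0.4, 0],
    [45, 0, 0, -0.2, 0],
    [45, 0, 0, 0, 0],
    [45, 0, 0, 0, 0],
  ],
  newtons=10,
)

```text
clock: 32.08
position: [0.6028, -0.3364, 0.1358]
ee_rot: [0.418, 3.113, -0.0]
force: [0.0, -0.0, 0.5]
width: 0.45
gripper_force: 0.0
```

```bash
python3 - <<'E'
from h import *
st=observe(); print(st["clock"],st["position"],st["force"]); im,d,c=grab("wrist"); P=cloud(c,d)
hsv=cv2.cvtColor(im,cv2.COLOR_RGB2HSV); b=cv2.inRange(hsv,(15,120,60),(35,255,255))>0
m=b&(P[...,2]>.085)&(P[...,2]<.13)&(np.hypot(P[...,0]-.606,P[...,1]+.337)<.022); q=P[m]
print(m.sum(), np.percentile(q,[1,99],axis=0).round(4) if m.sum()>5 else "")
save(im[150:420,130:470],"w9.png")
E
```

```text
32.075 [ 0.60282202 -0.33641744  0.13580972] [ 0.04499906 -0.00634751  0.54348164]
1289 [[ 0.5885 -0.3474  0.0901]
 [ 0.6138 -0.3235  0.1228]]
```

View pics/w9.png

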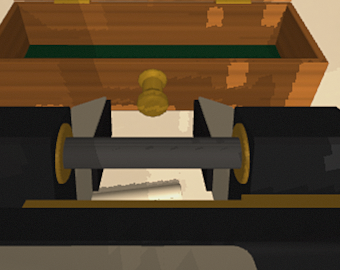

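The knob is at (153,92) in the crop, centred between the open fingers.

Call:
apply_moves(
  commands=[
    [45, 0, 0, -0.25, 0],
    [45, 0, 0, -0.2, 0],
    [45, 0, 0, -0.07, 0],
    [45, 0, 0, 0, 0],
    [0, 0, 0, 0, 0],
    [0, 0, 0, 0, 0],
    [0, 0, 0, 0, 0],
    [0, 0, 0, 0, 0],
    [0, 0, 0, 0, 0],
  ],
  newtons=10,
)

```text
clock: 33.25
position: [0.6029, -0.3363, 0.104]
ee_rot: [0.418, 3.113, 0.0]
force: [0.4, 0.7, 1.0]
width: 0.192
gripper_force: 10.0
```

Gripped at 17.7 mm wide. Now the first half of the arc.

Call:
apply_moves(
  commands=[
    [0, -0.16, 0.044, 0.09, 0],
    [0, -0.16, 0.044, 0.072, 0],
    [0, -0.174, 0.048, 0.046, 0],
    [0, -0.174, 0.048, 0.027, 0],
    [0, -0.178, 0.049, 0.0, 0],
    [0, -0.178, 0.049, -0.018, 0],
    [0, -0.17, 0.047, -0.043, 0],
    [0, -0.17, 0.047, -0.065, 0],
    [0, 0, 0, 0, 0],
  ],
)

```text
clock: 34.38
position: [0.5188, -0.3132, 0.1098]
ee_rot: [-0.418, -3.111, -0.001]
force: [-3.5, 2.4, 6.1]
width: 0.189
gripper_force: 10.0
```

Call:
apply_moves(
  commands=[
    [0, -0.155, 0.043, -0.085, 0],
    [0, -0.15, 0.041, -0.108, 0],
    [0, -0.13, 0.036, -0.125, 0],
    [0, -0.12, 0.033, -0.14, 0],
    [0, -0.095, 0.026, -0.155, 0],
    [0, -0.082, 0.023, -0.165, 0],
    [0, -0.055, 0.015, -0.175, 0],
    [0, -0.04, 0.012, -0.18, 0],
    [0, 0, 0, 0, 0],
    [0, 0, 0, 0, 0],
  ],
)

```text
clock: 35.62
position: [0.4707, -0.2999, 0.042]
ee_rot: [-0.418, -3.112, -0.0]
force: [-2.5, 1.0, -2.6]
width: 0.187
gripper_force: 10.0
```

```bash
python3 - <<'E'
from h import *
st=observe(); print(st["clock"],st["position"],st["force"]); im,d,c=grab("scene"); P=cloud(c,d)
q=P.reshape(-1,3); xd=np.array([.9642,-.2652]); yd=np.array([.2652,.9642]); C=np.array([.5212,-.3137])
X=(q[:,:2]-C)@xd; Y=(q[:,:2]-C)@yd
for a in (-.03,-.015,0,.015,.03):
    for y in (-.06,.07): 
        m=(abs(X-a)<.006)&(abs(Y-y)<.02)&(q[:,2]>.03)&(q[:,2]<.1); print(a,y,m.sum(),np.median(q[m,2]).round(4) if m.any() else None)
save(cv2.resize(im[90:210,280:440],None,fx=3,fy=3),"s2.png")
E
```

```text
35.625 [ 0.47067595 -0.29993169  0.04195655] [-2.54123257  1.04750667 -2.63311537]
-0.03 -0.06 22 0.0457
-0.03 0.07 144 0.0608
-0.015 -0.06 0 None
-0.015 0.07 26 0.0804
0 -0.06 0 None
0 0.07 30 0.0795
0.015 -0.06 0 None
0.015 0.07 27 0.0791
0.03 -0.06 0 None
0.03 0.07 36 0.0786
```

View pics/s2.png

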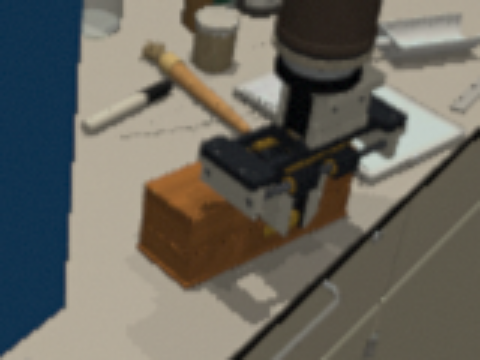

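The lid looks shut, but its top reads about 2 mm higher at the front than at the back. I'll press it down gently until it meets the stop.

Call:
apply_moves(
  commands=[
    [0, 0, 0, -0.03, 0],
    [0, 0, 0, -0.03, 0],
    [0, 0, 0, -0.02, 0],
    [0, 0, 0, 0, 0],
  ],
  newtons=20,
)

```text
clock: 36.17
position: [0.4703, -0.2998, 0.0382]
ee_rot: [-0.418, -3.112, 0.001]
force: [-8.4, 4.8, 8.1]
width: 0.187
gripper_force: 20.0
```

Call:
apply_moves(
  commands=[
    [45, 0, 0, 0, 0],
    [45, 0, 0, 0, 0],
    [45, 0, 0, 0, 0],
    [45, -0.05, 0.01, 0.3, 0],
    [45, -0.2, 0.05, 0.7, 0],
    [45, 0, 0, 0.8, 0],
    [45, 0, 0, 0.8, 0],
    [45, -0.3, 0, 0.6, 0],
    [45, 0, 0, 0, 0],
  ],
)

```text
clock: 37.3
position: [0.4387, -0.297, 0.2334]
ee_rot: [0.418, 3.109, -0.005]
force: [-0.1, -0.1, 0.2]
width: 0.447
gripper_force: 0.0
```

```bash
python3 - <<'E'
from h import *
xd=np.array([.9642,-.2652]); yd=np.array([.2652,.9642]); C=np.array([.5212,-.3137])
for n in ("wrist","scene","side"):
    st=observe(); im,d,c=grab(n); P=cloud(c,d); q=P.reshape(-1,3)
    X=(q[:,:2]-C)@xd; Y=(q[:,:2]-C)@yd
    m=(abs(X)<.03)&(abs(Y)<.09)&(q[:,2]>.06)&(q[:,2]<.1)
    if m.sum()<50: print(n,m.sum()); continue
    A=np.c_[X[m],Y[m],np.ones(m.sum())]; s=np.linalg.lstsq(A,q[m,2],rcond=None)[0]; print(n,m.sum(),"slope x (rad)",-s[0].round(4),"slope y",s[1].round(4),"z0",s[2].round(4))
    # case-table reference slope
    t=(abs(q[:,2])<.006)&(X<-.045)&(X>-.12)&(abs(Y)<.2)|(abs(q[:,2])<.006)&(abs(Y)>.115)&(abs(Y)<.2)&(abs(X)<.1)
    if t.sum()>100:
        A=np.c_[X[t],Y[t],np.ones(t.sum())]; print("  table slopes",np.linalg.lstsq(A,q[t,2],rcond=None)[0].round(4))
    # knob centre: brass forward of lid
    b=cv2.inRange(cv2.cvtColor(im,cv2.COLOR_RGB2HSV),(15,110,60),(35,255,255)).ravel()>0
    k=b&(X<-.042)&(X>-.066)&(abs(Y)<.02)&(q[:,2]>.03)&(q[:,2]<.08); print("  knob",k.sum(),np.percentile(q[k,2],[2,98]).round(4) if k.sum() else "", X[k].min() if k.sum() else "")
    if n=="wrist": save(im,"w10.png")
print(observe()["clock"],observe()["position"])
E
```

```text
wrist 3358 slope x (rad) 0.003 slope y -0.0004 z0 0.0804
  table slopes [0.0023 0.0004 0.0013]
  knob 241 [0.0471 0.0597] -0.05943650709549672
scene 767 slope x (rad) 0.0021 slope y 0.0011 z0 0.0781
  table slopes [ 0.0008  0.0001 -0.001 ]
  knob 37 [0.0433 0.0587] -0.0634702583298151
side 526 slope x (rad) 0.0068 slope y -0.002 z0 0.0775
  table slopes [ 0.0027 -0.0002 -0.0014]
  knob 25 [0.0417 0.0562] -0.06215356019782679
37.45 [ 0.43778478 -0.29632464  0.22934959]
```

Call:
apply_moves(
  commands=[
    [45, 0, 0, 0, 0],
    [45, 0, 0, 0, 0],
  ],
)

```text
clock: 37.7
position: [0.438, -0.2961, 0.2287]
ee_rot: [-0.417, -3.113, -0.002]
force: [0.1, 0.6, -0.2]
width: 0.45
gripper_force: 0.0
```

```bash
python3 -c "
from cell import arm
print(arm.sign_off())"
```

```text
the job is handed in; nothing more can be done
None
```

All four weights are seated upright in their own wells, the lid measures shut (level to within a few milliradians in three camera views), I made no contact with the stopper, wing nut or timer (not re-measured at the end), and the job was handed in at about 38 s.

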